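# Feed a lino block into the proofing press up to its hidden register stop, and nip it

### The job

Take the mounted lino block from the carving board and slide it, lino side up and carved end first, along the bed into the throat of the small green lever press until you feel it come up against the register stop hidden inside; go slowly and seat it squarely with a light push, always under 20 N, because a shove knocks the register out. With the block home and let go, pull the press lever all the way down so that it nips the block, and leave it like that, without disturbing the tools and ink lying about.

Things in the scene. Friction and masses are not known exactly. Their poses are not given: they have to be found in the camera images.
- block: the mounted lino block: plywood with grey lino on top, 110 long x 56 wide x 23 mm high, about 0.15 kg (varies), loose, lying on the carving board. Origin: centre of its underside; x along its length towards the carved end, z up. Pale cut lines cover the 70 mm at the carved end (+x, points away from the robot at the start); the 40 mm at the other end are bare handling margin.
- press: the fixed green lever press. Origin: on the table under the middle of the throat's mouth; x runs level into the throat, y to the left, z up. Bed: flat plate, top 14 mm above the table, x = -75 to +175 mm, y = -85 to +85 mm, so 75 mm of open bed lies before the mouth. The green cheeks that carry the lever shaft start 50 mm behind the mouth, at y = +-62 to 74 mm, and rise to 132 mm.
- mouth (a point): middle of the throat's mouth, on the bed's top (14 mm above the table). The throat is a channel between two steel side gauges 20 mm high: 75 mm wide at the mouth, flaring in to 59 mm 18 mm further in, straight from there on (block width 56). The rigid leather-faced register stop across it is out of sight, not measured, its face set anew each time 70 to 112 mm in from the mouth; before it the block slides with slight rubbing only.
- platen_edge (a point): middle of the front lower edge of the platen, the dark plate that hangs over the throat from 10 to 145 mm behind the mouth; its top is 61 mm above the table (ribs behind it to 80 mm). Its pale felt beneath hangs 41 to 42.5 mm above the table while the lever is up; a block on the bed reaches 37 mm. A block that is home ends between 40 mm outside and 2 mm inside the mouth.
- lever (a joint): press lever angle in rad: 0 = up, leaning 0.1 rad back from upright towards +x of the press; it grows as the lever is pulled forward and down towards the mouth side (-x of the press), to its end at 1.5. Starts between 0 and 0.25, stays where left (3 to 4 N at the handle move it). Turns about a y line at x = 90, z = 100 mm of the press, 150 mm from the handle bar. From 1.1 rad on the platen bears on a block.
- lever_grip (a point): grip point in the middle of the lever's black round handle bar, which is 24 mm in diameter and runs parallel to the press's y axis from y = 94 to 192 mm of the press (grip point at y = 150 mm), beside the press on its left; free all round.
- board: wooden carving board fixed on the table, 220 x 200 mm, 12 mm thick, with a fence 32 mm wide and 24 mm high along its +x edge. Origin: centre of its underside.
- ink_tin: round tin of ink with red band and black lid, 83 mm across, 56 mm high; leave it alone. Origin: centre of its underside.
- brayer: ink roller with black rubber roller 100 mm long, 40 mm high, wooden handle towards its -x, 170 mm overall; leave it alone. Origin: under the roller's middle.
- baren: dark flat disc with a wooden strap on top, 110 mm across, 34 mm high; leave it alone. Origin: centre of its underside.
- gouge: palm gouge with mushroom wood handle, 113 mm long, lying flat, 29 mm high; leave it alone. Origin: under its middle, blade towards +x.
Not all that is in view belongs to the job. There is more than one size of the block; the job needs the middle-sized.

How it is judged:
By the outcome, as a careful person would: the job done as asked, in the order asked, and still so for the second after the job is handed in, with the robot touching nothing.
It also fails if it takes over 72 s, if anything falls off the work surface, if the arm or the gripper's body presses on something with over 40 N, if the wrist force passes 120 N, or if a joint passes its speed limit or range.

### The arm

A 6-joint arm with a two-finger parallel gripper is mounted at the origin on the work surface. World frame = base frame: x ahead of the robot, y to its left, z up, the work surface at z = 0. Lengths are in m, angles in rad, forces in N, time in s.
With the tool pointing down it reaches from about 0.325 to 0.775 m from the base axis. Payload 5.5 kg.
Tool frame: the origin (TCP) lies between the finger pads; the fingertips stand 8 mm ahead of it and the grasp point (between the pads) lies 11 mm behind it (tcp_to_tips is the distance from the TCP to the fingertips, in m); z points along the fingers, y is the line along which they close (so a half turn about z gives the same grasp; the last joint's range is limited). The gripper opens to 88 mm and grips with 3 to 60 N. Pads are 20 mm wide; open, the fingers measure 115 mm over their backs; the gripper's body (75 mm by 178 mm) begins 61 mm behind the grasp point.
Start: joints at [-1.272, 0.091, 1.231, -0, 1.82, -0.057], TCP at [0.209, -0.562, 0.231] pointing down, gripper open.
Joint ranges: [-2.87, 2.87], [-0.86, 2.18], [0.17, 2.46], [-1.51, 4.65], [0.06, 2.69], [-2.65, 2.65]. Speed limits (rad/s): [2.57, 2.57, 3.01, 3.14, 3.14, 3.14].

### API

Orientations are given as a unit quaternion [w, x, y, z].
In Python, from bench import * gives the robot as it stands. Calls block until the motion is done:
- move_to(position, orientation): joint-space move of the TCP to a pose.
- move_l(position, speed=0.15, orientation=None): straight line of the TCP; orientation=None keeps the orientation; speed is the mean speed in m/s.
- movej(angles): joint-space move.
- gripper_open() and close(): open the fingers fully, or close them until they stop; the grip force is fixed at half the most.
- hold(seconds).
- inverse_kinematics(position, orientation): joint angles nearest the present ones, or None.
- state(): the state.
- get_image(name): name is "scene" or "top"; returns a dict with "frame" (480x640x3 uint8, blue, green, red), "depth" (480x640 float32, m along the optical axis (not along the pixel's ray), 0 where there is no reading), "camera_matrix" (3x3 intrinsics, pixels), "view" (4x4, takes a point from world to camera coordinates). Camera axes: x right, y up, looking along -z (the intrinsics and any distortion apply to the point x, -y, -z); pixel columns grow to the right and rows downward; lengths in m; the calibration is good to about 2 mm. A picture is of the moment at which its call begins.
A pose or a line that the arm cannot do raises IKError and nothing moves.
- job_done(): hands the job in; it is judged then, once.
The state is a dict: "time": time; "joint_pos": joint angles; "dq": joint speeds; "joint_torque": joint torques, N m; "ee_pos": TCP position; "ee_rot": TCP orientation; "ft_force": force on the tool from outside, world axes, zero at the start; "moment": the same for the moment, N m; "finger_gap": finger opening in m; "finger_force": force on a finger pad.
Only numpy, scipy, OpenCV 4.12 (cv2) and the standard library are available. Lean on these libraries where they do the work, as an engineer would, in place of code of your own. Each camera call takes 0.05 s, during which the arm holds its last target. There are 200 camera calls.

## Working session

There is one attempt and no reset: what is moved stays moved. The work goes in short steps, each a Python script; the robot and the scene stay as the last script left them, time stands still between calls to the robot, and variables do not carry over. Pictures are saved under pics/ and viewed, at most 10 in all, crops included, and the job is handed in when it is done.

```bash
ls; mkdir -p pics
python3 - <<'E'
from bench import *
import numpy as np,cv2,pickle
d={}
for n in("scene","top"):
    im=get_image(n);d[n]=im;cv2.imwrite(f"pics/{n}0.png",im["frame"])
    print(n,im["camera_matrix"],im["view"],[k for k in im])
pickle.dump(d,open("im0.pkl","wb"));s=state();print(s)
E
```

```text
pics
scene [[620.39981992   0.         327.9548582 ]
 [  0.         620.39981992 245.08318009]
 [  0.           0.           1.        ]] [[ 0.07859749  0.99664743  0.02272293 -0.08131126]
 [-0.62215641  0.03122917  0.78226987  0.20837254]
 [ 0.77893763 -0.07562166  0.62252512 -2.2041134 ]
 [ 0.          0.          0.          1.        ]] ['frame', 'depth', 'camera_matrix', 'view']
top [[511.05342771   0.         320.00674542]
 [  0.         511.05342771 233.60919597]
 [  0.           0.           1.        ]] [[ 0.02784403 -0.99952094 -0.01351318  0.0258502 ]
 [ 0.99875855  0.02725911  0.04169301 -0.53031434]
 [-0.04130468 -0.01465731  0.99903908 -1.25151027]
 [ 0.          0.          0.          1.        ]] ['frame', 'depth', 'camera_matrix', 'view']
{'time': 0.1, 'joint_pos': array([-1.27170317e+00,  9.17950248e-02,  1.23173578e+00, -2.20341891e-05,
        1.81980729e+00, -5.67181439e-02]), 'dq': array([-0.00014291, -0.00184518, -0.00360266,  0.00054625, -0.00052274,
        0.00062121]), 'joint_torque': array([ 9.08036836e-04, -4.47857738e+01, -4.07570386e+01,  6.98637567e-02,
        2.84788798e-02, -1.21879748e-04]), 'ee_pos': array([ 0.20891901, -0.56218917,  0.22962985]), 'ee_rot': array([-8.65025582e-04,  9.84216589e-01,  1.76965939e-01, -1.16105081e-04]), 'ft_force': array([0.41458842, 0.11255456, 0.91410644]), 'moment': array([-0.00859395, -0.02151776,  0.01092058]), 'finger_force': 0.0, 'finger_gap': 0.08782540005641182}
```

View pics/top0.png

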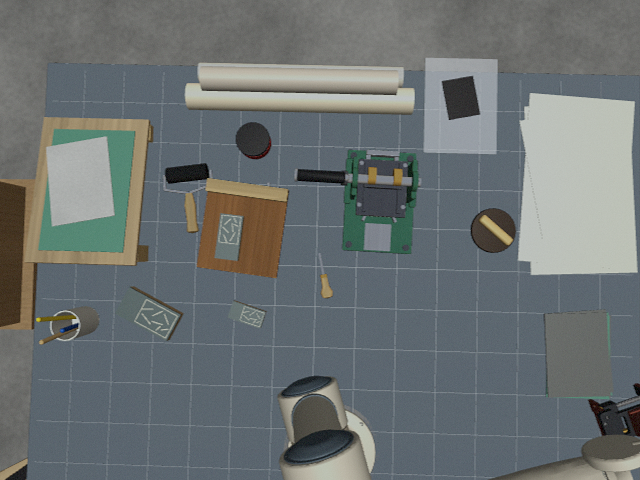

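View pics/scene0.png

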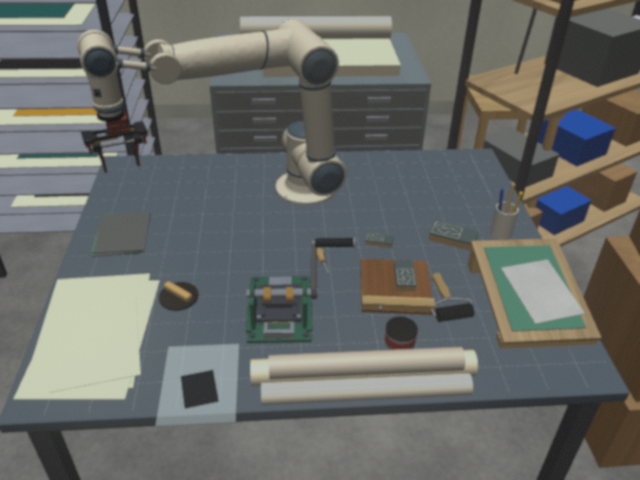

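Top view: the middle-sized block is on the board at about (229,237), with its cut lines towards the far end. The press is at (380,200), mouth facing the robot, and the handle is at (322,176). Next I'll measure these.

```bash
cat > h.py <<'E'
import numpy as np,cv2
def ray(im,uv,z):
    """pixels -> world points on the plane of height z"""
    uv=np.atleast_2d(np.asarray(uv,float));K=im["camera_matrix"];V=im["view"];R=V[:3,:3];c=-R.T@V[:3,3]
    d=np.c_[(uv-K[:2,2])/K[0,0],np.ones(len(uv))]*[1,-1,-1]
    w=d@R
    return c+w*((z-c[2])/w[:,2])[:,None]
def cloud(im):
    h,w=im["depth"].shape;v,u=np.mgrid[:h,:w];K=im["camera_matrix"];V=im["view"];R=V[:3,:3];Z=im["depth"]
    p=np.stack([(u-K[0,2])/K[0,0]*Z,-(v-K[1,2])/K[1,1]*Z,-Z],-1)
    return (p-V[:3,3])@R
E
python3 - <<'E'
import pickle;from h import *
d=pickle.load(open("im0.pkl","rb"));t=d["top"];f=t["frame"]
P=cloud(t)
c=cv2.resize(f[140:290,190:430],None,fx=3.3,fy=3.3,interpolation=cv2.INTER_CUBIC);cv2.imwrite("pics/c1.png",c)
hsv=cv2.cvtColor(f,cv2.COLOR_BGR2HSV)
# green press
g=cv2.inRange(hsv,(60,70,25),(90,255,200));g[:, :335]=0;g[:,425:]=0;g[:140]=0;g[265:]=0
g=np.uint8((g>0)&(P[...,2]<.025))*255
pts=cv2.findNonZero(g)[:,0];r=cv2.minAreaRect(ray(t,pts,.014)[:,:2].astype(np.float32));print("bed",r,len(pts));print(cv2.boxPoints(r))
# block: top face on board
m=np.zeros(g.shape,np.uint8);m[205:268,208:250]=255
b=np.uint8((m>0)&(hsv[...,1]<90))*255
b=cv2.morphologyEx(b,cv2.MORPH_CLOSE,np.ones((3,3)))
cs=max(cv2.findContours(b,0,2)[0],key=cv2.contourArea)[:,0]
r=cv2.minAreaRect(ray(t,cs,.035)[:,:2].astype(np.float32));print("block",r);print(cv2.boxPoints(r))
print("block z",np.median(P[225:250,222:236,2]))
# handle
k=np.uint8((f.max(2)<60))*255;k[:, :290]=0;k[:,348:]=0;k[:165]=0;k[188:]=0
ys,xs=np.nonzero(k);q=P[ys,xs];print("handle",xs.min(),xs.max(),ys.min(),ys.max(),np.percentile(q,[5,50,95],axis=0))
E
```

```text
bed ((0.6133538484573364, -0.10367488861083984), (0.1761692613363266, 0.24931836128234863), 88.3167495727539) 2228
[[ 0.48616105 -0.18805976]
 [ 0.7353719  -0.19538325]
 [ 0.74054664 -0.01929002]
 [ 0.4913358  -0.01196653]]
block ((0.5151990056037903, 0.2619860768318176), (0.05908745527267456, 0.1108190268278122), 84.62583923339844)
[[0.457266   0.23776184]
 [0.5675979  0.22738259]
 [0.57313204 0.2862103 ]
 [0.4628001  0.29658955]]
block z 0.03572419427836044
handle 297 347 169 185 [[ 0.62496574 -0.00624797  0.24969187]
 [ 0.63482242  0.03631723  0.25841241]
 [ 0.64601805  0.08046197  0.26242594]]
```

View pics/c1.png

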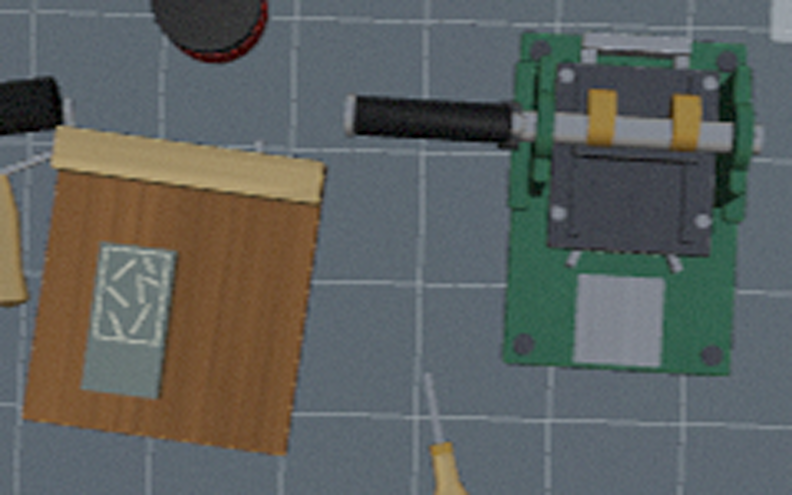

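The crop shows the block's carved end pointing away, the bed's front corners at about (503,360) and (732,372), and the gauge tips at (572,262) and (676,262). I'll refine the press from its front edges and pick up the block.

```bash
cat >> h.py <<'E'
from scipy.spatial.transform import Rotation as Ro
def down(h):
    "tool pointing down, tool x at heading h (rad)"
    q=(Ro.from_euler('z',h)*Ro.from_euler('x',np.pi)).as_quat();return np.r_[q[3],q[:3]]
E
python3 - <<'E'
import pickle;from h import *
from bench import *
d=pickle.load(open("im0.pkl","rb"));t=d["top"];f=t["frame"];hsv=cv2.cvtColor(f,cv2.COLOR_BGR2HSV)
g=cv2.inRange(hsv,(60,70,25),(90,255,200));L=[];R=[]
for v in range(212,249):
    u=np.nonzero(g[v,335:425])[0]+335;L.append((u.min()-.5,v));R.append((u.max()+.5,v))
F=[]
for u in range(350,408):
    v=np.nonzero(g[200:265,u])[0]+200;F.append((u,v.max()+.5))
def fit(p):
    w=ray(t,p,.014)[:,:2];vx,vy,x,y=cv2.fitLine(w.astype(np.float32),cv2.DIST_HUBER,0,.001,.001).ravel();return np.degrees(np.arctan2(vy,vx)),x,y
print("L",fit(L),"R",fit(R),"F",fit(F))
s=cv2.inRange(hsv,(0,0,100),(180,60,255));s[:,:360]=0;s[:,396:]=0;s[:226]=0;s[255:]=0
print("patch",cv2.minAreaRect(ray(t,cv2.findNonZero(s)[:,0],.014)[:,:2].astype(np.float32)))
h=np.radians(-5.4);c=np.array([.5152,.2625])-.035*np.array([np.cos(h),np.sin(h)]);x,y=c
for hh in(h,h+np.pi):
    print(hh,inverse_kinematics([x,y,.0225],down(hh)))
E
```

```text
L (np.float32(-1.5446622), np.float32(0.54320544), np.float32(-0.015654027)) R (np.float32(-2.3077095), np.float32(0.54435194), np.float32(-0.18502907)) F (np.float32(88.165794), np.float32(0.48861873), np.float32(-0.10084986))
patch ((0.5174596309661865, -0.10125698149204254), (0.06893865019083023, 0.08589412271976471), 1.5942784547805786)
-0.0942477796076938 [ 4.43422465e-01  1.58718157e-02  1.68017224e+00 -4.44089210e-16
  1.44554860e+00  2.10846657e+00]
3.0473448739820994 [ 0.44342246  0.01587182  1.68017224  0.          1.4455486  -1.03312608]
```

Run:
```python
from h import *
from bench import *
h=np.radians(-5.4);x,y=np.array([.5152,.2625])-.035*np.array([np.cos(h),np.sin(h)]);q=down(h+np.pi)
move_to([.36,-.25,.32],down(np.radians(150)))
move_to([.42,.15,.30],q)
move_to([x,y,.10],q)
i=get_image("top");cv2.imwrite("pics/hov.png",cv2.resize(i["frame"][170:300,150:350],None,fx=4,fy=4))
move_l([x,y,.0225],.08);f0=state()["ft_force"];close();s=state();print(s["finger_gap"],s["finger_force"],s["ft_force"],f0,s["ee_pos"],s["time"])
move_l([x,y,.10],.1);s=state();print(s["finger_gap"],s["ft_force"],s["time"])
for n in("top","scene"):
    i=get_image(n);cv2.imwrite(f"pics/g_{n}.png",i["frame"])
    if n=="top":
        np.save("top1.npy",i["frame"]);cv2.imwrite("pics/g.png",cv2.resize(i["frame"][150:320,150:350],None,fx=3.5,fy=3.5))
```

```text
0.05587544280763325 29.986258149147034 [0.54952304 0.18626606 1.27641508] [-0.08920226  0.51615243  1.71592885] [0.48040587 0.26586057 0.02262838] 5.8
0.055958660340213594 [-0.22404091 -0.5675901  -0.51937428] 6.725
```

View pics/g.png

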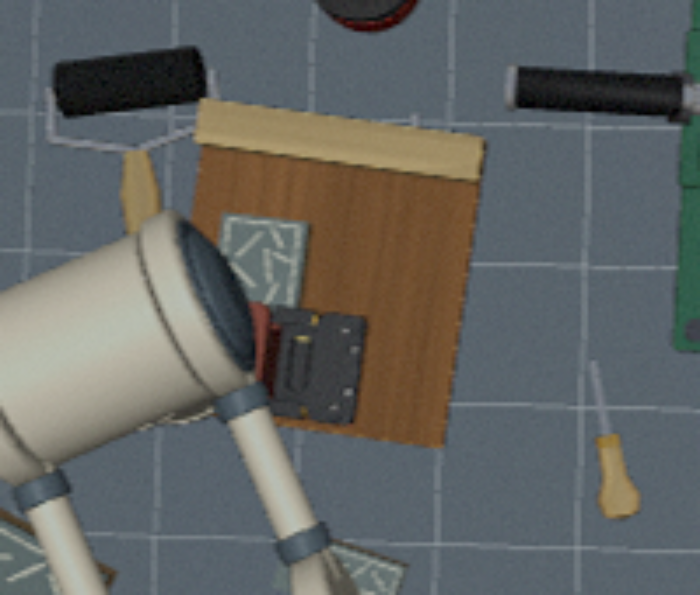

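The block is gripped (gap 56 mm) and lifted, with the carved end out in front. Next I carry it to the press and start it into the mouth under force guard.

```bash
cat >> h.py <<'E'
HP=np.radians(-1.9);M=np.array([.5635,-.101])
def W(x,y=0,z=0):
    "press frame -> world"
    c,s=np.cos(HP),np.sin(HP);return [M[0]+c*x-s*y,M[1]+s*x+c*y,z]
def inpress(v):
    c,s=np.cos(HP),np.sin(HP);return np.array([c*v[0]+s*v[1],-s*v[0]+c*v[1],v[2]])
E
python3 - <<'E'
from h import *
from bench import *
q=down(HP+np.pi)
p=state()["ee_pos"];move_l([p[0]-.03,p[1],.2],.25)
move_to(W(-.108,0,.12),q)
move_l(W(-.108,0,.035),.12);hold(.2);f0=state()["ft_force"]
move_l(W(-.108,0,.0249),.03);hold(.1);s=state();print("down",s["ft_force"]-f0,s["time"])
for a in np.arange(-.104,-.061,.003):
    move_l(W(a,0,.0249),.03);s=state();f=inpress(s["ft_force"]-f0);print(round((a+.09)*1000),f.round(1))
    if abs(f[0])>6 or abs(f[1])>10: break
i=get_image("top");cv2.imwrite("pics/ins.png",cv2.resize(i["frame"][140:290,270:430],None,fx=4,fy=4));print(s["time"],s["finger_gap"])
E
```

```text
down [-0.13547508 -0.93488812  0.92227461] 10.425
-14 [-1.  -0.   0.4]
-11 [-0.7  0.3 -0.1]
-8 [-0.7 -0.2  0.7]
-5 [ 0.7 -0.1 -0.2]
-2 [-1.4  0.6 -0.1]
1 [-0.7 -0.3  0.4]
4 [-1.3 -0.4  0.1]
7 [-0.1 -0.2 -0.4]
10 [-0.6  0.3  0.6]
13 [-1.2  0.1 -0.2]
16 [-1.4  0.2  0. ]
19 [-0.7  1.3  0.8]
22 [-0.5  0.5  0.5]
25 [-0.9 -0.1  0.7]
28 [-1.   0.6 -0. ]
14.2083 0.05575626790006098
```

View pics/ins.png

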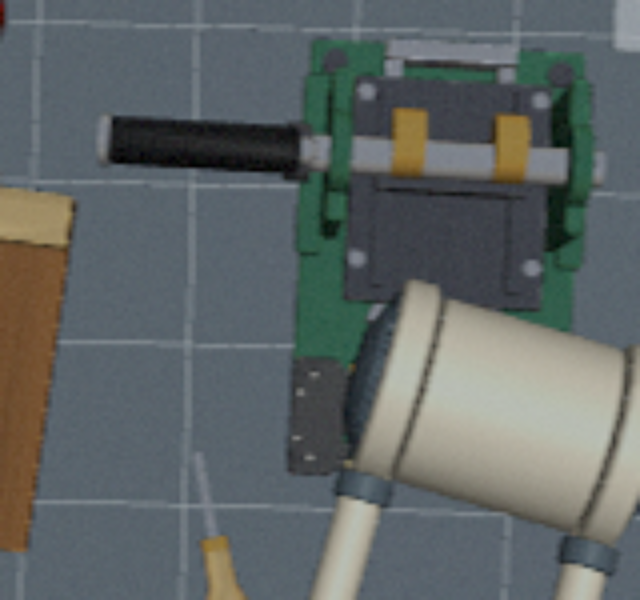

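It entered cleanly, with forces at noise level. I'll slide it on to 62 mm, let go, and seat it from behind with closed fingers in small force-checked steps.

Run:
```python
from h import *
from bench import *
f0=state()["ft_force"]
for a in np.arange(-.058,-.0275,.005):
    move_l(W(a,0,.0249),.03);s=state();f=inpress(s["ft_force"]-f0)
    if np.abs(f[:2]).max()>6: print("early",a,f);break
print(round((a+.09)*1000),f.round(1))
gripper_open();move_l(W(a,0,.07),.15);move_l(W(a-.055,0,.07),.2);close()
move_l(W(a-.055,0,.030),.1);hold(.2);f0=np.mean([(hold(.02),state()["ft_force"])[1] for _ in range(5)],0)
a-=.055;c=0;log=[]
while a<.012:
    st=.0025 if a<-.043 else .0007
    if c: st=.0003
    a+=st;move_l(W(a,0,.030),.015 if st<.002 else .03)
    s=state();f=inpress(s["ft_force"]-f0);log.append((round(a*1000,1),f.round(1).tolist()))
    if f[0]<-3:c+=1
    if f[0]<-7:break
    if s["time"]>45:break
hold(.3);s=state();print("seated",inpress(s["ft_force"]-f0),inpress(s["ee_pos"]-np.array(W(0)))*1e3,s["time"])
print(log[:3],*log[-12:],sep="\n")
```

```text
62 [ 0.8  0.2 -0. ]
seated [-7.12962221  0.18197979  4.02624142] [-40.35711534  -0.04641091  30.00763775] 25.975
[(np.float64(-80.5), [0.0, -0.7, 0.3]), (np.float64(-78.0), [0.8, 0.7, -0.5]), (np.float64(-75.5), [0.3, -0.1, 0.3])]
(np.float64(-55.5), [-0.2, 0.7, 0.5])
(np.float64(-53.0), [-0.3, 0.4, -0.2])
(np.float64(-50.5), [-0.1, 0.1, 0.3])
(np.float64(-48.0), [-0.5, 0.7, 0.1])
(np.float64(-45.5), [0.8, -0.5, -0.1])
(np.float64(-43.0), [0.4, 0.1, 0.4])
(np.float64(-42.3), [-0.3, 0.2, -1.1])
(np.float64(-41.6), [-0.8, 0.5, -1.3])
(np.float64(-40.9), [-0.3, 0.2, -0.3])
(np.float64(-40.2), [-2.1, 0.8, 1.3])
(np.float64(-39.5), [-6.2, 1.4, 2.8])
(np.float64(-39.2), [-8.0, 0.4, 3.5])
```

Run:
```python
from h import *
from bench import *
move_l(W(-.055,0,.030),.05);move_l(W(-.08,0,.12),.2)
move_to(W(-.10,.22,.30),down(HP+np.pi/2))
s=state();print(s["time"],s["joint_pos"].round(2))
i=get_image("top");f=i["frame"];cv2.imwrite("pics/seat.png",cv2.resize(f[140:290,290:430],None,fx=4,fy=4,interpolation=cv2.INTER_CUBIC))
np.save("top2.npy",f)
import pickle;pickle.dump(i,open("im2.pkl","wb"))
def pix(p):
    K=i["camera_matrix"];V=i["view"];c=V[:3,:3]@p+V[:3,3];c=c*[1,-1,-1];u=K@c/c[2];return u[:2]
for n,p in dict(rearL=(-.030,.028,.037),rearR=(-.030,-.028,.037),mouth=(0,0,.014)).items(): u=pix(np.array(W(*p)));print(n,(u-[290,140])*4)
print([inverse_kinematics(W(x,.15,z),down(HP+a)) is not None for x,z in((.065,.236),(.065,.30),(-.058,.114)) for a in(np.pi/2,-np.pi/2)])
```

```text
28.8167 [ 0.18 -0.19  1.38 -0.    1.95  0.22]
rearL [305.68826566 369.39653453]
rearR [398.36019489 374.98915881]
mouth [351.02271139 325.2247073 ]
[True, False, True, False, True, False]
```

View pics/seat.png

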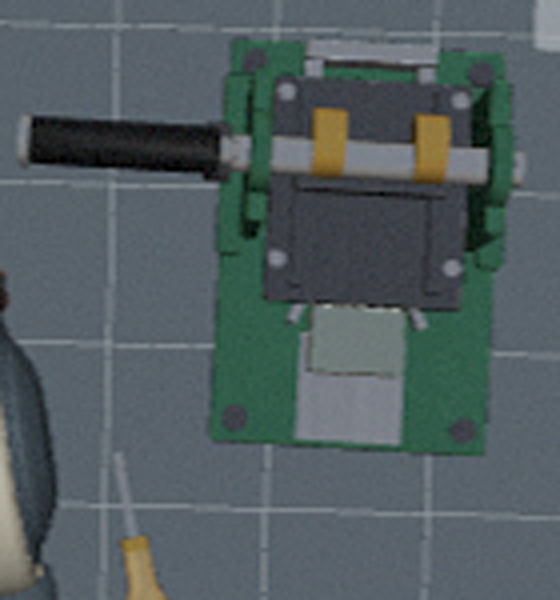

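The block's rear edge lies at crop (306,370)–(402,375), square and about 30 mm outside the mouth, which matches the contact position. So it is home at about 80 mm. The lever is next.

```bash
cat >> h.py <<'E'
def bar(th,y=.15):
    a=th-.1;return np.array(W(.09-.15*np.sin(a),y,.10+.15*np.cos(a)))
def pix(i,p):
    c=(i["view"][:3,:3]@p+i["view"][:3,3])*[1,-1,-1];u=i["camera_matrix"]@c/c[2];return u[:2]
E
python3 - <<'E'
from h import *
from bench import *
import pickle
i=pickle.load(open("im2.pkl","rb"));f=i["frame"]
k=np.uint8(f.max(2)<60);k[:,:300]=0;k[:,342:]=0;k[:165]=0;k[188:]=0
v,u=np.nonzero(k);uc,vc=u.mean(),v.mean();print(uc,vc,len(u))
ths=np.linspace(0,.4,81);e=[pix(i,bar(t,.143))[1] for t in ths];th=ths[np.argmin(np.abs(np.array(e)-vc))];print("th",th,pix(i,bar(th,.143)),bar(th))
if not .0<=th<=.3: raise SystemExit
q=down(HP+np.pi/2);o=np.array([0,0,-.011])
b=bar(th);move_to([b[0],b[1],.305],q);move_l(b+o,.1);f0=state()["ft_force"];close();hold(.1)
s=state();print("grip",s["finger_gap"],inpress(s["ft_force"]-f0),s["time"])
if s["finger_gap"]<.018: raise SystemExit
for t in np.r_[np.arange(th+.08,1.45,.08),1.45,1.48,1.5]:
    move_l(bar(t)+o,.09);s=state();f=inpress(s["ft_force"]-f0);print(round(t,2),f.round(1),round(s["finger_gap"],4))
    if np.abs(f).max()>35: print("STOP");break
hold(.2);s=state();print(inpress(s["ft_force"]-f0),s["time"],s["ee_pos"]-bar(1.5)-o)
for n in("top","scene"):cv2.imwrite(f"pics/lev_{n}.png",get_image(n)["frame"])
E
```

```text
320.528 175.884 500
th 0.25 [320.27260253 176.00986902] [0.6360204  0.04667676 0.24831566]
grip 0.00047129739546480486 [0.71918112 1.80173205 0.49402286] 30.7667
```

I forgot to reopen the gripper after the push, so I need to see what happened.

Run:
```python
from h import *
from bench import *
s=state();b=bar(.25);print(s["ft_force"],s["ee_pos"]-b,s["time"])
for n in("top","scene"):
    i=get_image(n);f=i["frame"];cv2.imwrite(f"pics/x_{n}.png",f)
    a=f[130:300,270:430] if n=="top" else f[210:350,230:390]
    cv2.imwrite(f"pics/xc_{n}.png",cv2.resize(a,(400*a.shape[1]//a.shape[0],400)))
cv2.imwrite("pics/x.png",np.hstack([cv2.imread("pics/xc_top.png"),cv2.imread("pics/xc_scene.png")])[:, :800])
```

```text
[-13.94789128   0.08987613  81.48878896] [0.00270027 0.00096453 0.01943549] 30.7667
```

View pics/x.png

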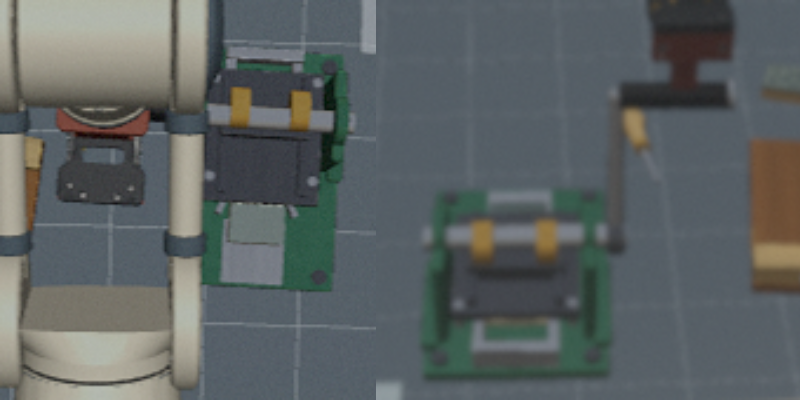

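The closed fingertips rest on top of the bar, pressing with about 81 N. That is below the 120 N wrist limit, and the lever hasn't moved noticeably. I'll lift off, open the gripper, re-measure and grip properly.

```bash
cat > lev.py <<'E'
from h import *
from bench import *
q=down(HP+np.pi/2);o=np.array([0,0,-.011])
b=bar(.25);move_l([b[0],b[1],.30],.1);gripper_open();s=state();print(s["ft_force"],s["finger_gap"])
i=get_image("scene");f=i["frame"];cv2.imwrite("pics/y.png",f)
k=np.uint8(f.max(2)<55);u0,v0=pix(i,bar(.25,.143)).astype(int);w=k[v0-25:v0+26,u0-22:u0+22];v,u=np.nonzero(w);print("scene bar row",v.mean()+v0-25,{t:pix(i,bar(t,.143))[1].round(1) for t in(.15,.2,.25,.3,.35)},len(v))
f0=state()["ft_force"]
z=.30
while z>b[2]-.011+1e-4:
    z=max(z-.008,b[2]-.011);move_l([b[0],b[1],z],.08);fz=state()["ft_force"]-f0
    if np.abs(fz).max()>8: print("hit",z,fz);raise SystemExit
close();hold(.1)
s=state();print("grip",s["finger_gap"],inpress(s["ft_force"]-f0),s["time"])
if s["finger_gap"]<.018: raise SystemExit
for t in np.r_[np.arange(.33,1.45,.08),1.45,1.48,1.5]:
    move_l(bar(t)+o,.09);s=state();f=inpress(s["ft_force"]-f0);print(round(t,2),f.round(1),round(s["finger_gap"],4))
    if np.abs(f).max()>35: print("STOP");break
hold(.2);s=state();print(inpress(s["ft_force"]-f0),s["time"],s["ee_pos"]-bar(1.5)-o)
E
python3 lev.py
```

```text
[ 0.35405903 -0.11882041  0.2790895 ] 0.08777710024102052
scene bar row 239.07714285714286 {0.15: np.float64(245.0), 0.2: np.float64(243.3), 0.25: np.float64(241.8), 0.3: np.float64(240.4), 0.35: np.float64(239.1)} 350
grip 0.023226221994847307 [ 2.81817842  0.47867977 -0.32056692] 36.175
0.33 [1.6 0.8 0.6] 0.0234
0.41 [0.3 1.3 3.6] 0.0234
0.49 [0.8 2.  5.2] 0.0232
0.57 [-2.2  3.   6.2] 0.0231
0.65 [-2.2  3.2  5.3] 0.0233
0.73 [-1.2  4.3  3.8] 0.023
0.81 [-0.4  4.5  0.5] 0.023
0.89 [ 0.9  4.4 -0.3] 0.023
0.97 [ 1.1  4.7 -1.7] 0.0233
1.05 [ 2.8  3.9 -0.9] 0.0233
1.13 [ 3.3  3.4 -1.5] 0.0235
1.21 [ 3.9  4.  -0.4] 0.0234
1.29 [ 5.3  3.8 -1.9] 0.0236
1.37 [ 4.9  3.5 -3.8] 0.0234
1.45 [ 7.3  3.9 -2.6] 0.0234
1.48 [ 5.2  4.  -1. ] 0.0237
1.5 [5.4 3.9 0.4] 0.0234
[4.81867523 3.04693153 1.67783205] 41.125 [ 0.00059193 -0.00019559  0.00011125]
```

Run:
```python
from h import *
from bench import *
o=np.array([0,0,-.011]);f1=state()["ft_force"]
for t in np.arange(1.51,1.60,.01):
    move_l(bar(t)+o,.03);s=state();f=inpress(s["ft_force"]-f1);print(round(t,2),f.round(1))
    if f[2]>12:break
hold(.3);print(inpress(state()["ft_force"]-f1))
gripper_open();hold(.2)
p=state()["ee_pos"];move_l([p[0],p[1],.24],.12);move_to([.36,.16,.30],down(HP+np.pi/2))
print(state()["time"])
i=get_image("top");t=i["frame"];j=get_image("scene");g=j["frame"];a=cv2.resize(t[130:290,150:430],(700,400));c=g[200:350,220:480]
cv2.imwrite("pics/f1.png",np.vstack([cv2.resize(t[150:270,280:430],(500,400))[:, :],]))
cv2.imwrite("pics/f.png",np.hstack([cv2.resize(t[140:290,160:430],(430,239)),cv2.resize(c,(370,213))[:,:] if 0 else cv2.resize(c,(370,239))]))
k=np.uint8(t.max(2)<60);k[:,:297]=0;k[:,338:]=0;k[:190]=0;k[260:]=0;v,u=np.nonzero(k);print(u.mean(),v.mean(),{x:pix(i,bar(x,.143)).round(1).tolist() for x in(1.3,1.4,1.5,1.55)})
e=cloud(i)[v,u];print("z top",np.percentile(e[:,2],[50,90]))
```

```text
1.51 [-0.9  1.   1.2]
1.52 [-0.7  0.1  5.7]
1.53 [-3.8 -0.  11.9]
1.54 [-5.4  0.5 18. ]
[-5.20685914 -0.03575681 18.44540725]
45.75
317.3138173302108 239.89461358313818 {1.3: [317.6, 235.8], 1.4: [317.6, 238.2], 1.5: [317.6, 239.9], 1.55: [317.6, 240.4]}
z top [0.13551438 0.13926526]
```

View pics/f.png

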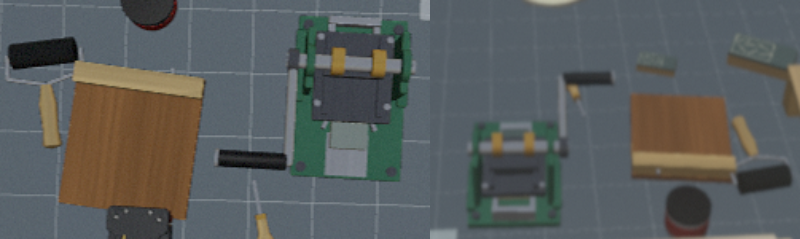

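The lever is at its 1.5 rad end stop: the bar's pixel row is 239.9, exactly as predicted for 1.5, and its top surface is about 136 mm up. The block is still home and square, the tools haven't moved, and the robot is clear of everything. I'm handing in.

```bash
python3 -c "
from bench import *
print(job_done())"
```

```text
the job is handed in; nothing more can be done
None
```

The block is seated against the register stop, about 80 mm in from the mouth, with a push of about 8 N, and the lever is down at its end stop (1.5 rad). I handed the job in at about 46 s, with the tools undisturbed. My one slip was lowering the closed fingertips onto the lever handle, pressing with about 81 N at the wrist (limit 120 N). If the 40 N limit covers the fingertips, that could count against the job.

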